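# Put away the nesting tubs and close the lid

## Robot

A 7-joint arm with a two-finger parallel gripper is mounted at the origin on the work surface. World frame = base frame: x ahead of the robot, y to its left, z up, the work surface at z = 0. Lengths are in m, angles in degrees, forces in N, time in s.
With the tool pointing down it reaches from about 0.425 to 1.025 m from the base axis. Payload 9.4 kg.
Tool frame: the origin (TCP) lies at the very end of the fingers, on their centre line; the grasp point (between the pads) lies 19 mm behind it; z points along the fingers, y is the line along which they close (so a half turn about z gives the same grasp; the last joint's range is limited). The gripper opens to 85 mm and grips with 20 to 120 N. Pads are 22 mm wide; open, the fingers measure 114 mm over their backs; the gripper's body (76 mm by 85 mm) begins 54 mm behind the grasp point. The pads swing forward as they close: fully open they stand 13 mm farther back than shut.
Start: joints at [-74.124, 34.337, -0.143, 91.639, 0.103, 54.024, -4.572], TCP at [0.251, 0.68, 0.231] pointing down, gripper open.
Joint ranges: [-147.43, 147.43], [-19.82, 112.94], [-74.19, 73.91], [6.32, 146.72], [-59.91, 239.91], [6.04, 106.73], [-150.56, 150.56]. Speed limits (degrees/s): [127.2, 127.2, 172.46, 172.46, 180, 180, 180].

## Interface

Orientations are given as [roll, pitch, yaw] about the fixed x, y, z axes, in that order (R = Rz(yaw) Ry(pitch) Rx(roll)).
In Python, from bench import r, capture, finish_job gives the robot as it stands.
- The arm moves only by the shell command python3 -m inch 'ROWS' [FORCE]. ROWS is JSON, one flat list of numbers, 7 for each row, row after row: the shift along the tool's x, y, z in units of 25 mm (1.0 is 25 mm), then the turn, a rotation vector about the tool's x, y, z in rad, then the opening, from 0 (shut) to 1 (fully open). In form: [x, y, z, rx, ry, rz, claw, x, y, z, rx, ry, rz, claw, ...]. A call has 1 to 8 rows; each row shifts and turns the commanded pose from where the row before left it, along the tool's axes as they then stand; what a row does not reach is not made up. A row lasts 1/10 s, in which the tool goes at most 50 mm and 8.59 degrees, less where a joint would pass 70% of its speed; a pose out of reach is approached as far as the arm can. A call is refused whole if a number of a shift passes 1 or a number of a turn 0.15, either way. A call with a gripper value outside its range is refused whole. The fingers move at their own pace and stop on an object; FORCE is the grip in N (left out, the last holds). Time passes only in rows, so rows that do not move let the fingers close. It gives the time, the measured TCP pose, the force, the opening and the grip force at its end, in the units of the state.
- r.state(): the state, without advancing time (a new reading comes with each control period).
- capture(name): name is "scene" or "top"; returns a dict with "image" (400x640x3 uint8, blue, green, red), "depth" (400x640 float32, m along the optical axis (not along the pixel's ray), 0 where there is no reading), "fov_y" (degrees; the focal length in pixels is half the picture's height over the tangent of half this angle, whatever the lens; pixels are square), "cx", "cy" (the principal point, pixels), "R" (3x3) and "t" (3): a world point X has camera coordinates R X + t. Camera axes: x right, y down, z forward; pixel columns grow to the right and rows downward; lengths in m; the calibration is good to about 2 mm. A picture is of the moment at which its call begins.
- finish_job(): hands the job in; it is judged then, once.
The state is a dict: "time": time; "joint_pos": joint angles; "dq": joint speeds; "tau": joint torques, N m; "position": TCP position; "tcp_rot": TCP orientation; "ft_force": force on the tool from outside, world axes, zero at the start; "wrist_torque": the same for the moment, N m; "finger_gap": opening from 0.0 (shut) to 1.0 (fully open); "grasp_force": force on a finger pad.
Only numpy, scipy, OpenCV 4.12 (cv2) and the standard library are available. Lean on these libraries where they do the work, as an engineer would, in place of code of your own. Each camera call takes 0.05 s, during which the arm holds its last target. There are 200 camera calls.

## Task

Put the pale wooden storage tubs away as one set: stand the largest tub wholly on the round cork mat and nest all the others that are there inside one another in order of size, each upright and right down on the floor of the one around it. Once the nest is complete, take the bamboo lid from its stand and press it down into the smallest tub until it sits level and fully home on the rim. Do not push about or knock over the spice jar, the ramekin or the oil bottle.

Things in the scene. Friction and masses are not known exactly. Their poses are not given: they have to be found in the camera images.
- mat: Round cork mat, 200 mm across, 3 mm thick, fixed to the worktop; origin at the centre of its underside, z up.
- tub_a: Pale wooden tub, largest of five (always present): 156 mm across the rim, 146 mm across the foot, 62 mm high, wall 8 mm, floor 14 mm thick, 280 g; grasp by pinching the wall from above. Upright. Origin: centre of underside, z to the mouth. Outermost.
- tub_b: Pale wooden tub, second largest of five (may be absent): 130 mm across the rim, 120 mm across the foot, 65 mm high, wall 8 mm, floor 14 mm thick, 220 g; grasp by pinching the wall from above. Upright. Origin: centre of underside, z to the mouth. Nested, it stands on the next larger tub's floor: origin 14 mm above its origin, rim at least 17 mm above its rim, 5 mm play all round.
- tub_c: Pale wooden tub, middle of five (may be absent): 104 mm across the rim, 94 mm across the foot, 68 mm high, wall 8 mm, floor 14 mm thick, 160 g; grasp by pinching the wall from above. Upright. Origin: centre of underside, z to the mouth. Nested, it stands on the next larger tub's floor: origin 14 mm above its origin, rim at least 17 mm above its rim, 5 mm play all round.
- tub_d: Pale wooden tub, second smallest of five (may be absent): 78 mm across the rim, 68 mm across the foot, 71 mm high, wall 8 mm, floor 14 mm thick, 110 g; grasp by pinching the wall from above. Upright. Origin: centre of underside, z to the mouth. Nested, it stands on the next larger tub's floor: origin 14 mm above its origin, rim at least 17 mm above its rim, 5 mm play all round.
- tub_e: Pale wooden tub, smallest of five (always present): 52 mm across the rim, 42 mm across the foot, 74 mm high, wall 8 mm, floor 14 mm thick, 70 g; grasp by the wall or across its outside. Upright. Origin: centre of underside, z to the mouth. Nested, it stands on the next larger tub's floor: origin 14 mm above its origin, rim at least 17 mm above its rim, 5 mm play all round.
- tub_e_rim (a point): Centre of the smallest tub's mouth, 74 mm above its origin. The mouth is 36 mm wide; 7 mm below the rim three small white sprung beads stand 4 mm proud of the wall and give way outwards (3 to 5 N each). Laid on top, the lid stays about 7 mm proud of the rim on these beads.
- lid: Bamboo lid of the smallest tub: disc 54 mm across, 8 mm thick; below it a white plug 18 mm long, 32 mm across, tapering over its last 8 mm to 24 mm; 60 g. Origin at the centre of the plug's lower end, z up. Starts upright in the stand. Pressed straight down with 5 to 20 N it goes home and stays: disc on the rim, lid origin 56 mm above the tub's origin.
- lid_handle (a point): Middle of the lid's bar handle, 38 mm above the lid's origin. The bar is 40 mm long (lid's x), 11 mm wide (lid's y) and 24 mm high, standing on the disc.
- stand: Low wooden ring, 64 mm across, 20 mm high, fixed, hole 44 mm; the lid starts in it, the disc resting on the ring (lid origin 2 mm above the ring's). Origin at the centre of its underside.
- spice_jar: Bystander: small amber jar, 44 mm across, 55 mm high. Origin at the centre of its underside.
- ramekin: Bystander: white ramekin, 60 mm across, 36 mm high. Origin at the centre of its underside.
- oil_bottle: Bystander: small green bottle, 42 mm across, 75 mm high. Origin at the centre of its underside.
Things that resemble listed ones, but are neither listed nor needed, are in the scene too. What is shaped like the tub_e but purple is not meant.

How it is judged (in metres and radians):
On the way, in this order (a step that is already met when the one before it is completed fails the run):
1. all tubs present stand nested in size order on the cork mat, the lid not yet pressed home (horizontal distance between tub_a and mat below 0.026 m and height (world z) of tub_a below 0.008 m and angle between each of tub_a, tub_b, tub_c, tub_d, tub_e's own z axis and vertical below 0.1 rad and z of tub_b in the frame of tub_a between 0.01 and 0.018 m and horizontal distance between tub_b and tub_a below 0.009 m and z of tub_c in the frame of tub_a between 0.01 and 0.032 m and horizontal distance between tub_c and tub_a below 0.022 m and z of tub_d in the frame of tub_a between 0.01 and 0.046 m and horizontal distance between tub_d and tub_a below 0.035 m and z of tub_e in the frame of tub_a between 0.01 and 0.06 m and horizontal distance between tub_e and tub_a below 0.048 m and z of tub_c in the frame of tub_b between 0.01 and 0.018 m and horizontal distance between tub_c and tub_b below 0.009 m and z of tub_d in the frame of tub_b between 0.01 and 0.032 m and horizontal distance between tub_d and tub_b below 0.022 m and z of tub_e in the frame of tub_b between 0.01 and 0.046 m and horizontal distance between tub_e and tub_b below 0.035 m and z of tub_d in the frame of tub_c between 0.01 and 0.018 m and horizontal distance between tub_d and tub_c below 0.009 m and z of tub_e in the frame of tub_c between 0.01 and 0.032 m and horizontal distance between tub_e and tub_c below 0.022 m and z of tub_e in the frame of tub_d between 0.01 and 0.018 m and horizontal distance between tub_e and tub_d below 0.009 m), for 0.2 s.
2. the lid is pressed fully home on the smallest tub (z of lid in the frame of tub_e between 0.052 and 0.0585 m and horizontal distance between lid and tub_e below 0.006 m and angle between lid's own z axis and vertical below 0.1 rad and angle between the z axis of lid and the z axis of tub_e, either way round below 0.06 rad), for 0.2 s.
At the end, for the whole second after the job is handed in: Largest tub wholly on the mat (centres within 26 mm); every other tub present upright (0.1 rad) on the floor of the next larger one (within 4 mm in height); lid level and home on the smallest tub (within 2.5 mm of its rim); all at rest and let go (all of step 1 and all of step 2 and linear speed of each of lid, tub_a below 0.02 m/s); the robot touches nothing.
It fails at once if the spice jar is pushed more than 40 mm or tipped (distance of spice_jar from where it was at the start of the episode above 0.04 m or angle between spice_jar's own z axis and vertical above 0.5 rad).
It fails at once if the ramekin is pushed more than 40 mm or tipped (distance of ramekin from where it was at the start of the episode above 0.04 m or angle between ramekin's own z axis and vertical above 0.5 rad).
It fails at once if the oil bottle is pushed more than 40 mm or tipped (distance of oil_bottle from where it was at the start of the episode above 0.04 m or angle between oil_bottle's own z axis and vertical above 0.5 rad).
Of tub_b, tub_c, tub_d only 2 to 3 are there at a start; the rules pass over those that are not, and their reading is None.
At some moment in a run one of tub_b, tub_c, tub_d, tub_e may be knocked a few centimetres aside while the robot is not near it.
It also fails if it takes over 200 s, if anything falls off the work surface, if the arm or the gripper's body presses on something with over 40 N, if the wrist force passes 120 N, or if a joint passes its speed limit or range.

## Working session

There is one attempt and no reset: what is moved stays moved. The work goes in short steps, Python scripts to look and compute and a shell command to move; the robot and the scene stay as the last step left them, time stands still between calls to the robot, and variables do not carry over. Pictures are saved under pics/ and viewed, at most 14 in all, crops included, and the job is handed in when it is done.

```bash
ls; mkdir -p pics; python3 - <<'E'
from bench import r,capture
import cv2
for n in("scene","top"):
    c=capture(n); cv2.imwrite(f"pics/{n}0.png",c["image"]); print(n,c["fov_y"],c["cx"],c["cy"],c["R"],c["t"])
print(r.state())
E
```

```text
pics
scene 47.35716215762942 322.10577928138173 199.45474309462216 [[-0.63760561  0.77029316 -0.01036973]
 [ 0.54244418  0.4393656  -0.71603923]
 [-0.54700402 -0.46217564 -0.69798301]] [ 0.33459011 -0.23624595  1.36988801]
top 57.195837768426365 320.50565814646615 193.17036554332338 [[ 0.00720499 -0.99996917 -0.00312175]
 [-0.99464011 -0.00684451 -0.10317075]
 [ 0.1031462   0.00384836 -0.99465876]] [-0.00288287  0.54226585  1.09709322]
{'time': 0.1, 'joint_pos': array([-74.12327538,  34.37909651,  -0.14593637,  91.67625322,
         0.10360239,  54.02364171,  -4.57133047]), 'dq': array([-0.00305652, -0.00347152, -0.02158494, -0.15828976,  0.05428276,
       -0.08216133,  0.10851902]), 'tau': array([ 4.83929791e-03, -7.77998829e+01,  1.57028038e+00, -2.58626676e+01,
        1.27191801e-02,  5.51261575e-03,  7.94199394e-06]), 'position': array([0.25105438, 0.6796985 , 0.23051439]), 'tcp_rot': array([-1.79921497e+02,  7.63310396e-03,  1.59733370e+02]), 'ft_force': array([-0.45038659,  0.38480384, -1.06179652]), 'wrist_torque': array([-0.01339807,  0.01483225, -0.04413766]), 'grasp_force': 0.0, 'finger_gap': 0.9967976458931899}
```

View pics/top0.png

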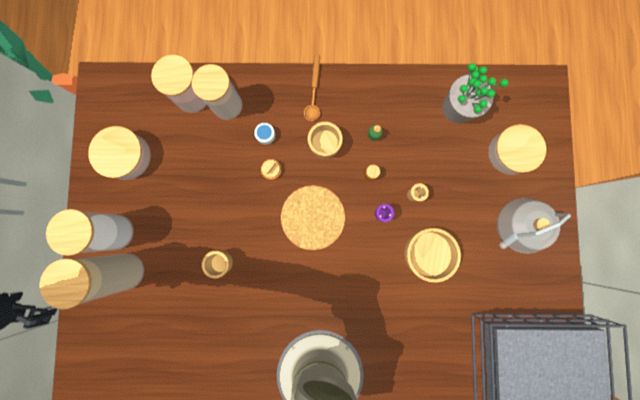

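View pics/scene0.png

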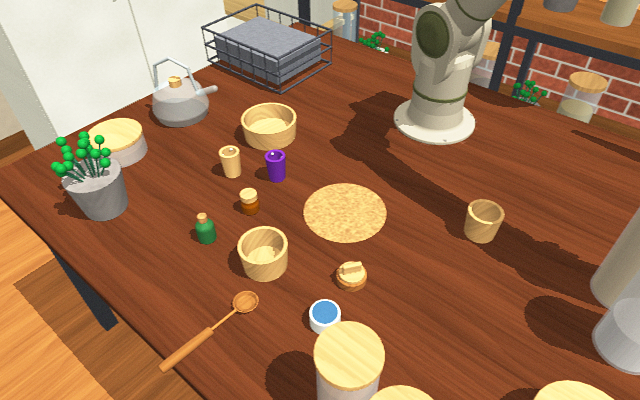

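The top view shows the mat (313,217), tub_a (433,255), a mid tub (324,139), a small tub (217,264), tub_e (419,192), the purple decoy (385,213) and the lid (271,169). The bystanders are the ramekin (264,133), jar (373,171) and bottle (376,132). The scene view agrees, so there are four tubs.

```bash
cat > h.py <<'E'
import numpy as np,cv2
from bench import r,capture
def cloud(n):
    c=capture(n); d=c["depth"]; f=200/np.tan(np.radians(c["fov_y"]/2))
    v,u=np.mgrid[0:400,0:640]
    P=np.stack([(u-c["cx"])/f*d,(v-c["cy"])/f*d,d],-1)
    W=(P-c["t"])@c["R"]; W[d==0]=np.nan
    return c,W,f
def ray(c,f,uv,z):
    uv=np.atleast_2d(uv).astype(float)
    d=np.c_[(uv-[c["cx"],c["cy"]])/f,np.ones(len(uv))]@c["R"]; o=-c["R"].T@c["t"]
    return o+d*((z-o[2])/d[:,2:])
def comps(n="top",lo=.012,hi=.12,show=True):
    c,W,f=cloud(n)
    with np.errstate(invalid='ignore'):
        m=((W[...,2]>lo)&(W[...,2]<hi)&(W[...,0]>.3)&(abs(W[...,1])<.5)).astype(np.uint8)
    k,l,s,_=cv2.connectedComponentsWithStats(m)
    for i in range(1,k):
        if s[i,4]<40: continue
        q=W[l==i]; top=np.percentile(q[:,2],97)
        cs,_=cv2.findContours(((l==i)&(W[...,2]>top-.012)).astype(np.uint8),cv2.RETR_EXTERNAL,cv2.CHAIN_APPROX_NONE)
        ct=max(cs,key=len)[:,0]
        X=ray(c,f,ct,top)[:,:2].astype(np.float32)
        (x,y),R=cv2.minEnclosingCircle(X)
        print("px",s[i,:4],"top %.3f"%top,"xy %.4f %.4f dia %.3f"%(x,y,2*R), "bgr",c["image"][l==i].mean(0).astype(int))
    return c,W,f
E
python3 - <<'E'
from h import *
c,W,f=comps()
hsv=cv2.cvtColor(c["image"],cv2.COLOR_BGR2HSV)
m=cv2.circle(np.zeros((400,640),np.uint8),(313,217),45,1,-1)&(hsv[...,2]>150)
ct=max(cv2.findContours(m.astype(np.uint8),0,1)[0],key=cv2.contourArea)[:,0]
print("mat",cv2.minEnclosingCircle(ray(c,f,ct,.003)[:,:2].astype(np.float32)))
m=(W[...,2]>.035)&(W[...,2]<.08); m[:150]=0;m[190:]=0;m[:,:255]=0;m[:,290:]=0
print(m.sum(),np.nanmean(W[m],0)); print("lid handle",cv2.minAreaRect(ray(c,f,np.argwhere(m)[:,::-1],.05)[:,:2].astype(np.float32)))
cv2.imwrite("pics/crop1.png",cv2.resize(c["image"][110:280,190:460],None,fx=2.9,fy=2.9))
E
```

```text
px [312  55   8  34] top 0.021 xy 0.9340 0.0181 dia 0.112 bgr [ 68 138 211]
px [443  75  50  48] top 0.113 xy 0.8199 -0.4332 dia 0.129 bgr [141 152 159]
px [168  87  74  32] top 0.117 xy 0.8074 0.2914 dia 0.084 bgr [113 124 142]
px [308 122  34  36] top 0.070 xy 0.7016 -0.0096 dia 0.104 bgr [121 195 227]
px [255 124  20  20] top 0.039 xy 0.7273 0.1761 dia 0.061 bgr [224 198 160]
px [368 125  14  16] top 0.075 xy 0.7319 -0.1655 dia 0.022 bgr [ 78 137 118]
px [261 160  21  20] top 0.053 xy 0.6151 0.1540 dia 0.039 bgr [120 198 235]
px [364 165  16  16] top 0.058 xy 0.6057 -0.1549 dia 0.041 bgr [116 194 226]
px [408 184  21  18] top 0.077 xy 0.5414 -0.2882 dia 0.053 bgr [116 184 219]
px [375 205  19  17] top 0.076 xy 0.4812 -0.1863 dia 0.051 bgr [174  77 147]
px [405 229  55  47] top 0.063 xy 0.3596 -0.3289 dia 0.156 bgr [133 211 238]
px [202 252  30  23] top 0.073 xy 0.3284 0.3037 dia 0.078 bgr [ 97 158 197]
mat ((0.47177284955978394, 0.02383534610271454), 0.1401815414428711)
58 [0.61665532 0.15597314 0.04940299]
lid handle ((0.6167335510253906, 0.15578338503837585), (0.013752340339124203, 0.03881613537669182), 51.402156829833984)
```

View pics/crop1.png

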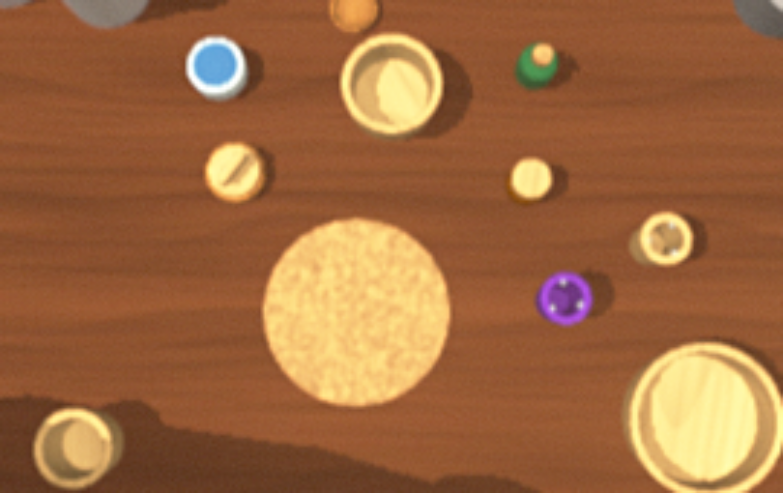

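```bash
cat >> h.py <<'E'
def st():
    s=r.state(); p=s["position"]; print("t %.1f"%s["time"],"pos",p.round(4),"rot",s["tcp_rot"].round(2),"gap %.3f gf %.1f"%(s["finger_gap"],s["grasp_force"]),"ft",s["ft_force"].round(1),"j7 %.0f"%s["joint_pos"][6])
    return s
def to(x,y,z,yaw=None):
    "rows still needed, tool axes, units of 25 mm; yaw in rad about tool z"
    from scipy.spatial.transform import Rotation as Ro
    s=st(); R=Ro.from_euler("xyz",s["tcp_rot"],degrees=True)
    print("   tool delta units",(R.inv().apply(np.array([x,y,z])-s["position"])/.025).round(2))
    if yaw is not None: print("   rz %.3f"%-np.radians((yaw-s["tcp_rot"][2]+180)%360-180))
E
python3 - <<'E'
from h import *
c,W,f=cloud("top")
print("mat",ray(c,f,[313.1,217.6],.003))
for uv in((115,152),(68,232),(65,283),(172,75),(210,82)): print(uv,W[uv[1],uv[0]].round(3))
c,W,f=cloud("scene")
for uv in((348,350),(620,250),(610,340)): print(uv,W[uv[1],uv[0]].round(3))
E
python3 -m inch '[0,0,-1,0,0,0.15,0.4, 0,0,-1,0,0,0.15,0.4, 0,0,-1,0,0,0.15,0.4, 0,0,-1,0,0,0.15,0.4, 0,0,-1,0,0,0.15,0.4, 0,0,0,0,0,0.15,0.4, 0,0,0,0,0,0.15,0.4, 0,0,0,0,0,0.15,0.4]' 60
python3 -c "
from h import *; to(.4336,-.3289,.2,90)"
```

```text
mat [[0.46822423 0.02354529 0.003     ]]
(115, 152) [0.657 0.616 0.071]
(68, 232) [0.42  0.64  0.213]
(65, 283) [0.301 0.596 0.273]
(172, 75) [0.855 0.416 0.167]
(210, 82) [0.83  0.305 0.182]
(348, 350) [0.828 0.301 0.183]
(620, 250) [0.33  0.555 0.13 ]
(610, 340) [0.464 0.607 0.049]
time: 1.05
position: [0.251, 0.6801, 0.3565]
tcp_rot: [-180.0, -0.0, 90.6]
ft_force: [0.3, 0.4, 0.2]
finger_gap: 0.403
grasp_force: 0.0
t 1.1 pos [0.251  0.6801 0.3565] rot [-1.800e+02 -1.000e-02  9.063e+01] gap 0.403 gf 0.0 ft [0.3 0.4 0.2] j7 -64
   tool delta units [-40.44   6.86   6.25]
   rz 0.011
```

```bash
python3 -m inch '[-1,1,0,0,0,0.011,0.4, -1,1,0,0,0,0,0.4, -1,1,0,0,0,0,0.4, -1,1,0,0,0,0,0.4, -1,1,0,0,0,0,0.4, -1,1,0,0,0,0,0.4, -1,1,0,0,0,0,0.4, -1,1,0,0,0,0,0.4]' >/dev/null
python3 -m inch '[-1,1,0,0,0,0,0.4, -1,1,0,0,0,0,0.4, -1,0,0,0,0,0,0.4, -1,0,0,0,0,0,0.4, -1,0,0,0,0,0,0.4, -1,0,0,0,0,0,0.4, -1,0,0,0,0,0,0.4, -1,0,0,0,0,0,0.4]' >/dev/null
python3 -m inch '[-1,0,0,0,0,0,0.4, -1,0,0,0,0,0,0.4, -1,0,0,0,0,0,0.4, -1,0,0,0,0,0,0.4, -1,0,0,0,0,0,0.4, -1,0,0,0,0,0,0.4, -1,0,0,0,0,0,0.4, -1,0,0,0,0,0,0.4]' >/dev/null
python3 -m inch '[-1,0,0,0,0,0,0.4, -1,0,0,0,0,0,0.4, -1,0,0,0,0,0,0.4, -1,0,0,0,0,0,0.4, -1,0,0,0,0,0,0.4, -1,0,0,0,0,0,0.4, -1,-1,0,0,0,0,0.4, -1,-1,0,0,0,0,0.4]' >/dev/null
python3 -c "
from h import *; to(.4336,-.3289,.1,90)"
```

```text
t 4.2 pos [ 0.4557 -0.1194  0.3561] rot [-1.7998e+02  3.0000e-02  9.0340e+01] gap 0.401 gf 0.0 ft [-0.1 -0.5 -0.2] j7 16
   tool delta units [-8.37 -0.93 10.25]
   rz 0.006
```

```bash
python3 -m inch '[-1,0,1,0,0,0.006,0.4, -1,0,1,0,0,0,0.4, -1,0,1,0,0,0,0.4, -1,0,1,0,0,0,0.4, -1,0,1,0,0,0,0.4, -1,0,1,0,0,0,0.4, -1,-0.93,1,0,0,0,0.4, -1,0,1,0,0,0,0.4]' >/dev/null
python3 -c "
from h import *; comps(); to(.4336,-.3289,.046,90)"
```

```text
px [312  55   8  39] top 0.022 xy 0.9257 0.0181 dia 0.128 bgr [ 66 134 207]
px [443  75  50  48] top 0.113 xy 0.8200 -0.4333 dia 0.129 bgr [136 147 154]
px [168  87  73  32] top 0.117 xy 0.8149 0.2931 dia 0.090 bgr [109 120 137]
px [308 122  34  36] top 0.069 xy 0.7017 -0.0100 dia 0.105 bgr [117 191 225]
px [255 124  20  20] top 0.040 xy 0.7278 0.1766 dia 0.060 bgr [218 192 156]
px [368 125  14  16] top 0.076 xy 0.7315 -0.1654 dia 0.022 bgr [ 75 132 115]
px [261 160  21  20] top 0.053 xy 0.6151 0.1540 dia 0.039 bgr [117 193 232]
px [364 165  16  16] top 0.058 xy 0.6057 -0.1552 dia 0.041 bgr [111 189 224]
px [408 184  21  18] top 0.076 xy 0.5412 -0.2881 dia 0.053 bgr [112 178 214]
px [375 205  19  17] top 0.077 xy 0.4812 -0.1864 dia 0.051 bgr [169  74 142]
px [405 229  54  48] top 0.063 xy 0.3671 -0.3174 dia 0.150 bgr [128 204 233]
px [202 252  30  23] top 0.073 xy 0.3289 0.3044 dia 0.078 bgr [105 171 205]
t 5.1 pos [ 0.4306 -0.3229  0.1526] rot [-1.7982e+02  9.0000e-02  8.9770e+01] gap 0.398 gf 0.0 ft [ 0.8 -4.2 -1.3] j7 55
   tool delta units [-0.23  0.13  4.26]
   rz -0.004
```

```bash
python3 -m inch '[-0.2,0.1,1,0,0,0,0.4, 0,0,1,0,0,0,0.4, 0,0,1,0,0,0,0.4, 0,0,0.6,0,0,0,0.4, 0,0,0.4,0,0,0,0.4,0,0,0,0,0,0,0.4]' 60 >/dev/null
python3 -c "
from h import *; to(.4336,-.3289,.046,90)"
python3 -m inch '[0,0,0,0,0,0,0, 0,0,0,0,0,0,0, 0,0,0,0,0,0,0, 0,0,0,0,0,0,0]' 60
```

```text
t 5.7 pos [ 0.4354 -0.3231  0.0554] rot [-1.7993e+02 -5.0000e-02  9.0000e+01] gap 0.398 gf 0.0 ft [-0.2 -0.4  0.7] j7 61
   tool delta units [-0.23 -0.07  0.38]
   rz -0.000
time: 6.1
position: [0.4362, -0.3237, 0.0572]
tcp_rot: [179.9, 0.0, 90.0]
ft_force: [-0.7, -0.6, 7.2]
finger_gap: 0.077
grasp_force: 59.5
```

```bash
python3 -m inch '[0,0,0,0,0,0,0.4, 0,0,0,0,0,0,0.4, 0,-0.1,0.4,0,0,0,0.4, 0,0,0,0,0,0,0.4, 0,0,0,0,0,0,0.4]' 60
python3 -m inch '[0,0,0,0,0,0,0, 0,0,0,0,0,0,0, 0,0,0,0,0,0,0, 0,0,0,0,0,0,0]' 60
```

```text
time: 6.6
position: [0.4327, -0.3233, 0.0457]
tcp_rot: [-179.9, -0.0, 90.0]
ft_force: [1.6, -0.6, 0.9]
finger_gap: 0.397
grasp_force: 0.0
time: 7.0
position: [0.4333, -0.3235, 0.0465]
tcp_rot: [180.0, 0.0, 90.0]
ft_force: [0.9, -0.5, 2.3]
finger_gap: 0.103
grasp_force: 55.6
```

```bash
python3 - <<'E'
from h import *
c=capture("scene"); cv2.imwrite("pics/g1.png",cv2.resize(c["image"][60:260,160:400],None,fx=2.5,fy=2.5))
E
```

```text
(no output)
```

View pics/g1.png

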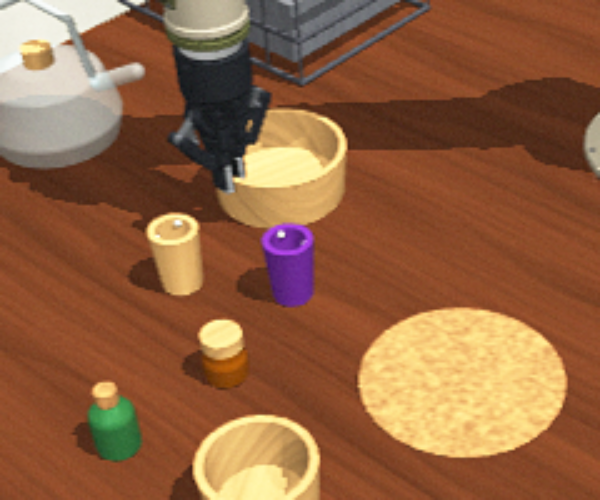

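The fingers pinch tub_a's +X wall, gap 8.7 mm. Now I'll lift it.

```bash
python3 -m inch '[0,0,-0.3,0,0,0,0, 0,0,-0.7,0,0,0,0, 0,0,-1,0,0,0,0, 0,0,-1,0,0,0,0, 0,0,-1,0,0,0,0, 0,0,-1,0,0,0,0, 0,0,-0.4,0,0,0,0]' 90 
python3 -c "
from h import *; to(.542,.029,.06,90)
c=capture('scene'); cv2.imwrite('pics/g2.png',c['image'][0:260,100:460])"
```

```text
time: 7.75
position: [0.4335, -0.3237, 0.1834]
tcp_rot: [179.9, 0.1, 90.0]
ft_force: [1.4, -0.3, -1.9]
finger_gap: 0.086
grasp_force: 84.1
t 7.8 pos [ 0.4335 -0.3237  0.1834] rot [1.7987e+02 6.0000e-02 8.9990e+01] gap 0.086 gf 84.1 ft [ 1.4 -0.3 -1.9] j7 54
   tool delta units [14.11  4.33  4.93]
   rz -0.000
```

View pics/g2.png

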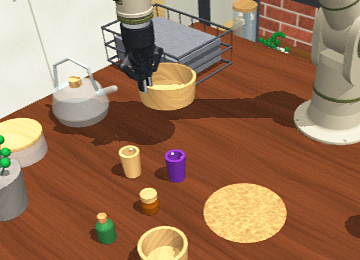

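Tub_a hangs level in the gripper, at about (168,85). Next I carry it to the mat.

```bash
python3 -m inch '[0.4,0,0,0,0,0,0, 0.8,0.3,0,0,0,0,0, 1,0.5,0,0,0,0,0, 1,0.5,0,0,0,0,0, 1,0.5,0,0,0,0,0, 1,0.5,0,0,0,0,0, 1,0.5,0,0,0,0,0, 1,0.5,0,0,0,0,0]' >/dev/null
python3 -m inch '[1,0.5,0,0,0,0,0, 1,0.4,0,0,0,0,0, 1,0.1,0,0,0,0,0, 1,0,0,0,0,0,0, 1,0,0,0,0,0,0, 0.8,0,0,0,0,0,0, 0.4,0,0,0,0,0,0, 0,0,0,0,0,0,0]' 
python3 -c "
from h import *; to(.542,.029,.05,90)"
```

```text
time: 9.4
position: [0.5399, 0.0133, 0.1802]
tcp_rot: [-179.9, -0.0, 90.1]
ft_force: [0.6, -0.8, -2.8]
finger_gap: 0.086
grasp_force: 84.1
t 9.4 pos [0.5399 0.0133 0.1802] rot [-179.88   -0.     90.15] gap 0.086 gf 84.1 ft [ 0.6 -0.8 -2.8] j7 19
   tool delta units [0.63 0.1  5.21]
   rz 0.003
```

```bash
python3 -m inch '[0.6,0.1,1,0,0,0,0, 0,0,1,0,0,0,0, 0,0,1,0,0,0,0, 0,0,1,0,0,0,0, 0,0,0.7,0,0,0,0, 0,0,0.3,0,0,0,0, 0,0,0.1,0,0,0,0, 0,0,0,0,0,0,0]' 
python3 -c "
from h import *; to(.542,.029,.05,90)"
```

```text
time: 10.2
position: [0.5429, 0.0258, 0.054]
tcp_rot: [-180.0, 0.0, 90.0]
ft_force: [-1.2, -0.8, -0.9]
finger_gap: 0.082
grasp_force: 90.0
t 10.2 pos [0.5429 0.0258 0.054 ] rot [-1.7997e+02  1.0000e-02  8.9950e+01] gap 0.082 gf 90.0 ft [-1.2 -0.8 -0.9] j7 25
   tool delta units [ 0.13 -0.04  0.16]
   rz -0.001
```

```bash
python3 -m inch '[0.1,0,0.1,0,0,0,0, 0,0,0.06,0,0,0,0, 0,0,0,0,0,0,0, 0,0,0,0,0,0,0.25, 0,0,0,0,0,0,0.4, 0,0,0,0,0,0,0.4]' 
python3 -m inch '[0,0,-0.5,0,0,0,0.4, 0,0,-1,0,0,0,0.4, 0,0,-1,0,0,0,0.4, 0,0,-1,0,0,0,0.4, 0,1,-1,0,0,0,0.4, 0,1,-1,0,0,0,0.4, 0,1,0,0,0,0,0.4, 0,1,0,0,0,0,0.4]' 
python3 -c "
from h import *; comps(); to(.7497,-.01,.15,90)"
```

```text
time: 10.8
position: [0.543, 0.0294, 0.0498]
tcp_rot: [-180.0, -0.0, 90.0]
ft_force: [0.4, 0.3, -0.1]
finger_gap: 0.4
grasp_force: 0.0
time: 11.6
position: [0.6443, 0.0294, 0.1895]
tcp_rot: [179.9, -0.0, 90.0]
ft_force: [0.0, 0.7, -0.1]
finger_gap: 0.398
grasp_force: 0.0
px [312  55   8  30] top 0.021 xy 0.9406 0.0182 dia 0.099 bgr [ 69 137 210]
px [443  75  50  48] top 0.113 xy 0.8198 -0.4332 dia 0.130 bgr [140 150 158]
px [168  87  73  32] top 0.118 xy 0.8132 0.2929 dia 0.088 bgr [112 123 141]
px [316 125  26  33] top 0.070 xy 0.7000 -0.0131 dia 0.103 bgr [125 200 231]
px [368 125  14  16] top 0.076 xy 0.7317 -0.1654 dia 0.022 bgr [ 71 124 103]
px [364 165  16  16] top 0.058 xy 0.6057 -0.1552 dia 0.041 bgr [115 193 226]
px [412 182  21  18] top 0.076 xy 0.5475 -0.3006 dia 0.053 bgr [ 94 149 185]
px [285 191  53  52] top 0.066 xy 0.4697 0.0283 dia 0.155 bgr [137 215 240]
px [375 205  19  17] top 0.077 xy 0.4812 -0.1864 dia 0.051 bgr [164  71 136]
t 11.7 pos [0.648  0.0296 0.189 ] rot [1.7973e+02 2.0000e-02 9.0060e+01] gap 0.402 gf 0.0 ft [ 4.8 -0.2  1. ] j7 17
   tool delta units [-1.59  4.06  1.58]
   rz 0.001
```

```bash
python3 -m inch '[-0.8,1,0,0,0,0,0.4, -0.8,1,0,0,0,0,0.4, 0,1,0,0,0,0,0.4, 0,1,0.6,0,0,0,0.4, 0,0,1,0,0,0,0.4, 0,0,0,0,0,0,0.4, 0,0,0,0,0,0,0.4]' 60
python3 -c "
from h import *; to(.7497,-.01,.052,90)
c=capture('scene'); cv2.imwrite('pics/g3.png',c['image'])"
```

```text
time: 12.35
position: [0.7424, -0.011, 0.1477]
tcp_rot: [-179.9, 0.0, 90.0]
ft_force: [-0.6, 1.6, 0.7]
finger_gap: 0.4
grasp_force: 0.0
t 12.3 pos [ 0.7424 -0.011   0.1477] rot [-1.7992e+02  2.0000e-02  8.9980e+01] gap 0.400 gf 0.0 ft [-0.6  1.6  0.7] j7 20
   tool delta units [0.04 0.3  3.83]
   rz -0.000
```

View pics/g3.png

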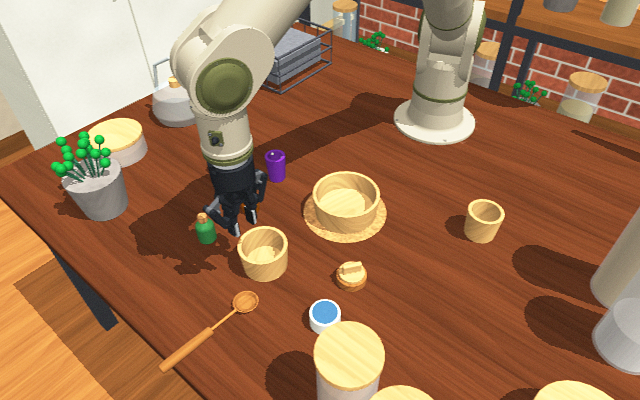

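Tub_a stands on the mat at (346,200), and d is still at (484,221). I'll go down onto c's far wall.

```bash
python3 -m inch '[0,0.3,1,0,0,0,0.4, 0,0,1,0,0,0,0.4, 0,0,1,0,0,0,0.4, 0,0,0.7,0,0,0,0.4, 0,0,0.2,0,0,0,0.4,0,0,0,0,0,0,0.4]' 60 >/dev/null
python3 -c "
from h import *; to(.7497,-.01,.052,90)"
python3 -m inch '[0,0,0,0,0,0,0, 0,0,0,0,0,0,0, 0,0,0,0,0,0,0, 0,0,0,0,0,0,0]' 60
```

```text
t 13.0 pos [ 0.7507 -0.011   0.0502] rot [-1.8e+02  1.0e-02  9.0e+01] gap 0.402 gf 0.0 ft [-0.3 -0.2 -0. ] j7 23
   tool delta units [ 0.04 -0.04 -0.07]
   rz -0.000
time: 13.4
position: [0.7513, -0.0108, 0.0517]
tcp_rot: [179.9, -0.0, 90.0]
ft_force: [0.1, 0.1, 6.8]
finger_gap: 0.075
grasp_force: 58.6
```

```bash
python3 -m inch '[0,0,-0.3,0,0,0,0, 0,0,-0.7,0,0,0,0, 0,0,-1,0,0,0,0, 0,0,-1,0,0,0,0, 0,0,-1,0,0,0,0, 0,0,-1,0,0,0,0, 0,0,0,0,0,0,0]' 90 
python3 -c "
from h import *
c=capture('scene'); cv2.imwrite('pics/g4.png',cv2.resize(c['image'][130:300,180:400],None,fx=2.5,fy=2.5))"
```

```text
time: 14.1
position: [0.7528, -0.0117, 0.1802]
tcp_rot: [179.6, 0.0, 90.0]
ft_force: [0.5, 0.2, -0.4]
finger_gap: 0.067
grasp_force: 88.3
```

View pics/g4.png

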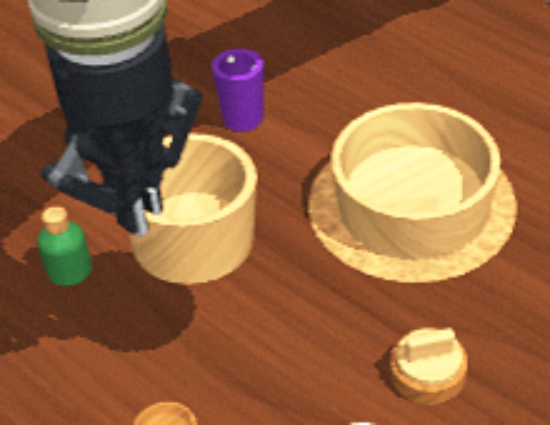

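C hangs level at about (195,200) in this crop.

```bash
python3 -m inch '[0,-0.4,0,0,0,0,0, 0.3,-0.8,0,0,0,0,0, 0.3,-1,0,0,0,0,0, 0.3,-1,0,0,0,0,0, 0.3,-1,0,0,0,0,0, 0.3,-1,0,0,0,0,0, 0,-1,0,0,0,0,0, 0,-1,0,0,0,0,0]' >/dev/null
python3 -m inch '[0,-1,0,0,0,0,0, 0,-0.8,0,0,0,0,0, 0,-0.3,0,0,0,0,0, 0,0,0,0,0,0,0, 0,0,0,0,0,0,0]' 
python3 -c "
from h import *; to(.5193,.027,.0687,90)"
```

```text
time: 15.45
position: [0.519, 0.0267, 0.1747]
tcp_rot: [180.0, 0.0, 90.0]
ft_force: [1.1, 0.3, -1.3]
finger_gap: 0.066
grasp_force: 88.3
t 15.4 pos [0.519  0.0267 0.1747] rot [1.7995e+02 1.0000e-02 9.0020e+01] gap 0.066 gf 88.3 ft [ 1.1  0.3 -1.3] j7 18
   tool delta units [0.01 0.01 4.24]
   rz 0.000
```

```bash
python3 -m inch '[0,0,0.6,0,0,0,0, 0,0,1,0,0,0,0, 0,0,1,0,0,0,0, 0,0,0.8,0,0,0,0, 0,0,0.5,0,0,0,0, 0,0,0.2,0,0,0,0, 0,0,0,0,0,0,0]' 
python3 -c "
from h import *; to(.5193,.027,.0687,90)"
```

```text
time: 16.15
position: [0.5187, 0.0264, 0.0721]
tcp_rot: [-180.0, -0.0, 90.0]
ft_force: [-1.1, 0.3, 0.8]
finger_gap: 0.067
grasp_force: 88.9
t 16.1 pos [0.5187 0.0264 0.0721] rot [-180.     -0.     89.98] gap 0.067 gf 88.9 ft [-1.1  0.3  0.8] j7 26
   tool delta units [0.03 0.02 0.14]
   rz -0.000
```

```bash
python3 -m inch '[0,0,0.1,0,0,0,0, 0,0,0,0,0,0,0, 0,0,0,0,0,0,0]'
python3 -m inch '[0,0,0,0,0,0,0.2, 0,0,0,0,0,0,0.3, 0,0,0,0,0,0,0.3,0,0,0,0,0,0,0.3]' >/dev/null
python3 -m inch '[0,0,-0.5,0,0,0,0.4, 0,0,-1,0,0,0,0.4, 0,0,-1,0,0,0,0.4, 0,0,-1,0,0,0,0.4, 0,0,-1,0,0,0,0.4, 0.5,0,-1,0,0,0,0.4, 1,0,-1,0,0,0,0.4, 1,0,0,0,0,0,0.4]' 
python3 -m inch '[1,0,0,0,0,0,0.4, 1,0,0,0,0,0,0.4, 1,0,0,0,0,0,0.4, 1,-0.6,0,0,0,0,0.4, 1,-0.6,0,0,0,0,0.4, 1,-0.7,0,0,0,0,0.4, 1,-1,0,0,0,0,0.4, 1,-1,0,0,0,0,0.4]' 
python3 -c "
from h import *; comps(); to(.3637,.304,.15,90)"
```

```text
time: 16.45
position: [0.5195, 0.0265, 0.0711]
tcp_rot: [179.8, -0.0, 90.0]
ft_force: [1.2, -0.0, 5.6]
finger_gap: 0.066
grasp_force: 90.2
time: 17.65
position: [0.5194, 0.0892, 0.236]
tcp_rot: [179.7, -0.1, 89.9]
ft_force: [-0.0, -0.0, 0.1]
finger_gap: 0.409
grasp_force: 0.0
time: 18.45
position: [0.4197, 0.2896, 0.233]
tcp_rot: [180.0, -0.0, 90.0]
ft_force: [-0.5, 0.4, -0.4]
finger_gap: 0.401
grasp_force: 0.0
px [312  55   8  34] top 0.021 xy 0.9340 0.0165 dia 0.111 bgr [ 70 140 214]
px [443  75  50  48] top 0.113 xy 0.8198 -0.4331 dia 0.130 bgr [142 153 161]
px [168  87  74  32] top 0.117 xy 0.8134 0.2901 dia 0.087 bgr [114 125 143]
px [255 124  20  20] top 0.040 xy 0.7271 0.1760 dia 0.061 bgr [224 199 161]
px [368 125  14  16] top 0.077 xy 0.7313 -0.1652 dia 0.021 bgr [ 78 137 117]
px [261 160  20  20] top 0.053 xy 0.6151 0.1540 dia 0.039 bgr [122 200 236]
px [365 165  15  16] top 0.058 xy 0.6057 -0.1548 dia 0.041 bgr [116 194 226]
px [412 182  21  18] top 0.077 xy 0.5475 -0.3013 dia 0.052 bgr [115 182 216]
px [285 191  53  52] top 0.086 xy 0.4732 0.0267 dia 0.103 bgr [104 169 212]
px [375 205  19  17] top 0.076 xy 0.4812 -0.1865 dia 0.051 bgr [176  75 145]
px [202 252  30  23] top 0.073 xy 0.3284 0.3033 dia 0.079 bgr [111 178 211]
t 18.5 pos [0.4152 0.2939 0.2322] rot [-1.7978e+02 -6.0000e-02  9.0290e+01] gap 0.399 gf 0.0 ft [-4.7  3.8 -0.8] j7 -17
   tool delta units [ 0.41 -2.05  3.3 ]
   rz 0.005
```

C is seated: its rim is at 0.086, with its centre at (.473,.027). Next is d.

```bash
python3 -m inch '[0.4,-1,0.6,0,0,0,0.4, 0,-1,1,0,0,0,0.4, 0,0,1,0,0,0,0.4, 0,0,1,0,0,0,0.4, 0,0,1,0,0,0,0.4,0,0,0,0,0,0,0.4]' 60 >/dev/null
python3 -c "
from h import *; to(.3637,.3035,.0545,90)"
```

```text
t 19.1 pos [0.3698 0.2982 0.1159] rot [-1.7984e+02  1.5000e-01  8.9990e+01] gap 0.402 gf 0.0 ft [-0.4  1.2  0.5] j7 -10
   tool delta units [ 0.22 -0.24  2.46]
   rz -0.000
```

```bash
python3 -m inch '[0.2,-0.24,1,0,0,0,0.4, 0,0,0.8,0,0,0,0.4, 0,0,0.5,0,0,0,0.4, 0,0,0.16,0,0,0,0.4,0,0,0,0,0,0,0.4]' 60 >/dev/null
python3 -c "
from h import *; to(.3637,.3035,.0545,90)"
python3 -m inch '[0,0,0,0,0,0,0, 0,0,0,0,0,0,0, 0,0,0,0,0,0,0, 0,0,0,0,0,0,0]' 60
```

```text
t 19.6 pos [0.3651 0.3041 0.0565] rot [ 1.7999e+02 -2.0000e-02  8.9970e+01] gap 0.402 gf 0.0 ft [-0.1 -0.4  0.2] j7 -6
   tool delta units [-0.03 -0.06  0.08]
   rz -0.000
time: 20.0
position: [0.3643, 0.3045, 0.0569]
tcp_rot: [-180.0, -0.1, 90.0]
ft_force: [-2.2, -0.5, 11.0]
finger_gap: 0.091
grasp_force: 55.6
```

```bash
python3 -m inch '[0,0,-0.3,0,0,0,0, 0,0,-0.7,0,0,0,0, 0,0,-1,0,0,0,0, 0,0,-1,0,0,0,0, 0,0,-1,0,0,0,0, 0,0,-1,0,0,0,0, 0,0,-0.4,0,0,0,0,0,0,0,0,0,0,0]' 90 
python3 -m inch '[-0.4,0.4,0,0,0,0,0, -0.8,0.8,0,0,0,0,0, -1,0.9,0,0,0,0,0, -1,0.9,0,0,0,0,0, -1,0.9,0,0,0,0,0, -1,0.9,0,0,0,0,0, -1,0.6,0,0,0,0,0, -1,0.4,0,0,0,0,0]' >/dev/null
python3 -m inch '[-1,0,0,0,0,0,0, -1,0,0,0,0,0,0, -1,0,0,0,0,0,0, -0.6,0,0,0,0,0,0, -0.3,0,0,0,0,0,0, 0,0,0,0,0,0,0, 0,0,0,0,0,0,0]' 
python3 -c "
from h import *; to(.509,.028,.088,90)
c=capture('scene'); cv2.imwrite('pics/g5.png',cv2.resize(c['image'][80:280,220:460],None,fx=2.5,fy=2.5))"
```

```text
time: 20.8
position: [0.3649, 0.3047, 0.192]
tcp_rot: [179.9, -0.1, 90.0]
ft_force: [0.8, 0.1, -1.5]
finger_gap: 0.073
grasp_force: 83.7
time: 22.3
position: [0.5097, 0.0276, 0.1905]
tcp_rot: [-180.0, -0.0, 90.1]
ft_force: [-0.2, -0.3, -1.5]
finger_gap: 0.079
grasp_force: 83.7
t 22.3 pos [0.5097 0.0276 0.1905] rot [-1.7997e+02 -2.0000e-02  9.0050e+01] gap 0.079 gf 83.7 ft [-0.2 -0.3 -1.5] j7 17
   tool delta units [ 0.02 -0.02  4.1 ]
   rz 0.001
```

View pics/g5.png

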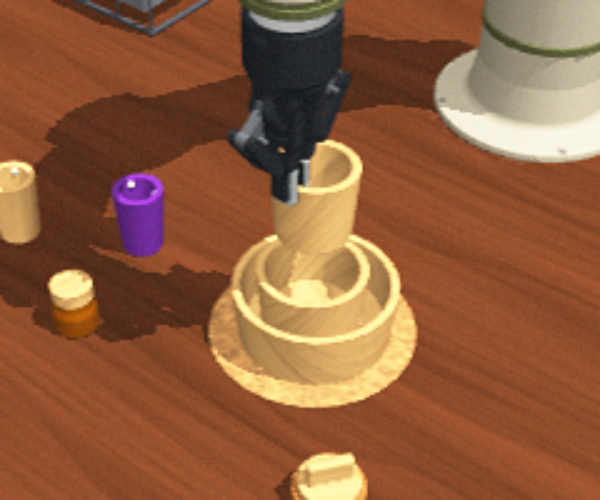

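D hangs level over the nest, with its rim at about (318,165) and c's mouth below it at (312,270). I'll lower it.

```bash
python3 -m inch '[0,0,0.5,0,0,0,0, 0,0,0.9,0,0,0,0, 0,0,0.9,0,0,0,0, 0,0,0.8,0,0,0,0, 0,0,0.5,0,0,0,0, 0,0,0.3,0,0,0,0, 0,0,0,0,0,0,0]' 
python3 -c "
from h import *; to(.509,.028,.088,90)"
```

```text
time: 23.05
position: [0.5094, 0.0267, 0.0924]
tcp_rot: [-179.9, 0.0, 90.0]
ft_force: [-0.1, -0.2, -1.4]
finger_gap: 0.071
grasp_force: 83.6
t 23.1 pos [0.5094 0.0267 0.0924] rot [-1.7993e+02  1.0000e-02  9.0010e+01] gap 0.071 gf 83.6 ft [-0.1 -0.2 -1.4] j7 25
   tool delta units [ 0.05 -0.01  0.18]
   rz 0.000
```

```bash
python3 -m inch '[0,0,0.15,0,0,0,0, 0,0,0,0,0,0,0, 0,0,0,0,0,0,0]'
python3 -m inch '[0,0,0,0,0,0,0.2, 0,0,0,0,0,0,0.3, 0,0,0,0,0,0,0.3,0,0,0,0,0,0,0.3]' >/dev/null
python3 -m inch '[0,0,-0.5,0,0,0,0.4, 0,0,-1,0,0,0,0.5, 0,0,-1,0,0,0,0.6, 0,0,-1,0,0,0,0.8, 0,0,-1,0,0,0,0.9, -0.5,0,-1,0,0,0,0.9, -1,0,-1,0,0,0,0.9, -1,0,0,0,0,0,0.9]' 
python3 -m inch '[-1,0,0,0,0,0,0.9, -1,0,0,0,0,0,0.9, -1,0,0,0,0,0,0.9, -1,0,0,0,0,0,0.9, -1,0,0,0,0,0,0.9, -1,0.5,0,0,0,0,0.9, -1,0,0,0,0,0,0.9, 0,0,0,0,0,0,0.9]' 
python3 -c "
from h import *; comps(); to(.5475,-.3013,.15,90)"
```

```text
time: 23.35
position: [0.5099, 0.0267, 0.09]
tcp_rot: [179.9, -0.0, 90.0]
ft_force: [-0.9, 0.2, -1.6]
finger_gap: 0.078
grasp_force: 83.7
time: 24.55
position: [0.5108, -0.0368, 0.2557]
tcp_rot: [179.7, -0.0, 90.1]
ft_force: [0.1, -0.4, -0.2]
finger_gap: 0.903
grasp_force: 0.0
time: 25.35
position: [0.5215, -0.2146, 0.2532]
tcp_rot: [180.0, 0.1, 89.7]
ft_force: [-0.5, -0.1, -0.7]
finger_gap: 0.902
grasp_force: 0.0
px [312  55   8  38] top 0.021 xy 0.9273 0.0181 dia 0.125 bgr [ 70 142 216]
px [443  75  50  48] top 0.113 xy 0.8195 -0.4328 dia 0.130 bgr [144 156 163]
px [168  87  74  32] top 0.118 xy 0.8132 0.2929 dia 0.088 bgr [115 127 145]
px [255 124  20  20] top 0.040 xy 0.7277 0.1764 dia 0.060 bgr [225 200 162]
px [368 125  14  16] top 0.077 xy 0.7313 -0.1652 dia 0.021 bgr [ 79 138 118]
px [261 160  20  20] top 0.052 xy 0.6152 0.1540 dia 0.039 bgr [123 201 237]
px [364 165  16  16] top 0.058 xy 0.6057 -0.1548 dia 0.041 bgr [119 197 228]
px [285 191  53  52] top 0.102 xy 0.4770 0.0260 dia 0.077 bgr [123 199 232]
px [375 205  19  17] top 0.077 xy 0.4811 -0.1861 dia 0.051 bgr [179  81 148]
t 25.4 pos [ 0.5215 -0.2126  0.2528] rot [1.7999e+02 4.0000e-02 8.9810e+01] gap 0.898 gf 0.0 ft [ 0.2  0.6 -0.3] j7 39
   tool delta units [-3.54  1.05  4.12]
   rz -0.003
```

```bash
python3 -m inch '[-0.8,0.3,0,0,0,0,0.95, -1,0.7,0,0,0,0,0.95, -1,0,0,0,0,0,0.95, -0.7,0,1,0,0,0,0.95, 0,0,1,0,0,0,0.95, 0,0,1,0,0,0,0.95, 0,0,0.8,0,0,0,0.95,0,0,0,0,0,0,0.95]' 
python3 -c "
from h import *; to(.5475,-.3013,.055,90)
c=capture('scene'); cv2.imwrite('pics/g6.png',cv2.resize(c['image'][60:220,140:340],None,fx=2.5,fy=2.5))"
```

```text
time: 26.2
position: [0.5461, -0.2962, 0.1551]
tcp_rot: [-179.8, -0.1, 90.1]
ft_force: [-0.1, -0.3, -0.8]
finger_gap: 0.951
grasp_force: 0.0
t 26.2 pos [ 0.5461 -0.2962  0.1551] rot [-1.7977e+02 -1.4000e-01  9.0060e+01] gap 0.951 gf 0.0 ft [-0.1 -0.3 -0.8] j7 50
   tool delta units [-0.21  0.07  4.  ]
   rz 0.001
```

View pics/g6.png

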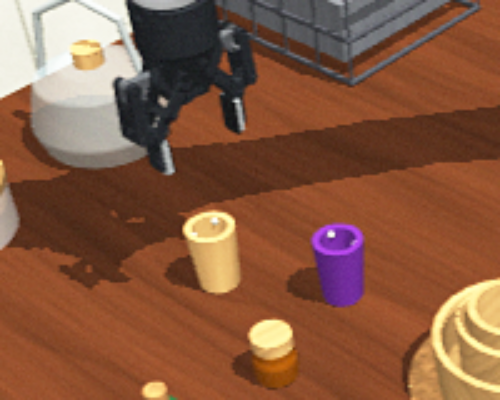

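E's rim is at crop (211,222), scene px (224.5,149). I'll check it by ray before going down.

```bash
python3 -c "
from h import *
c,W,f=cloud('scene'); print(ray(c,f,[[224.5,149],[275,156]],.074))"
```

```text
[[ 0.54400501 -0.30593117  0.074     ]
 [ 0.48359291 -0.1858864   0.074     ]]
```

```bash
python3 -m inch '[-0.2,0.05,1,0,0,0,0.95, 0,0,1,0,0,0,0.95, 0,0,1,0,0,0,0.95, 0,0,0.7,0,0,0,0.95, 0,0,0.3,0,0,0,0.95, 0,0,0,0,0,0,0.95]' 60 >/dev/null
python3 -c "
from h import *; to(.5475,-.3013,.055,90)"
python3 -m inch '[0,0,0,0,0,0,0.3, 0,0,0,0,0,0,0.3, 0,0,0,0,0,0,0.3, 0,0,0,0,0,0,0.3, 0,0,0,0,0,0,0.3]' 60
```

```text
t 26.9 pos [ 0.5488 -0.3033  0.0575] rot [179.99  -0.    90.02] gap 0.951 gf 0.0 ft [-0.4 -0.  -0. ] j7 56
   tool delta units [ 0.08 -0.05  0.1 ]
   rz 0.000
time: 27.4
position: [0.5492, -0.3039, 0.059]
tcp_rot: [179.9, 0.0, 90.0]
ft_force: [-1.8, 0.2, 9.7]
finger_gap: 0.567
grasp_force: 60.1
```

```bash
python3 -m inch '[0,0,-0.3,0,0,0,0.3, 0,0,-0.7,0,0,0,0.3, 0,0,-1,0,0,0,0.3, 0,0,-1,0,0,0,0.3, 0,0,-1,0,0,0,0.3, 0,0,-1,0,0,0,0.3, 0,0,-0.4,0,0,0,0.3,0,0,0,0,0,0,0.3]' 60 
python3 -m inch '[0.4,0,0,0,0,0,0.3, 0.8,-0.4,0,0,0,0,0.3, 1,-0.5,0,0,0,0,0.3, 1,-0.5,0,0,0,0,0.3, 1,-0.5,0,0,0,0,0.3, 1,-0.5,0,0,0,0,0.3, 1,-0.4,0,0,0,0,0.3, 1,0,0,0,0,0,0.3]' >/dev/null
python3 -m inch '[1,0,0,0,0,0,0.3, 1,0,0,0,0,0,0.3, 1,0,0,0,0,0,0.3, 1,0,0,0,0,0,0.3, 1,0,0,0,0,0,0.3, 0.6,0,0,0,0,0,0.3, 0.3,0,0,0,0,0,0.3, 0,0,0,0,0,0,0.3]' 
python3 -c "
from h import *; to(.477,.0235,.104,90)
c=capture('scene'); cv2.imwrite('pics/g7.png',cv2.resize(c['image'][80:280,220:460],None,fx=2.5,fy=2.5))"
```

```text
time: 28.2
position: [0.549, -0.3037, 0.1936]
tcp_rot: [179.8, 0.1, 90.0]
ft_force: [0.1, -0.3, -1.7]
finger_gap: 0.573
grasp_force: 62.2
time: 29.8
position: [0.4778, 0.0252, 0.1913]
tcp_rot: [-179.9, 0.0, 90.1]
ft_force: [-1.5, -0.2, -1.4]
finger_gap: 0.572
grasp_force: 62.2
t 29.8 pos [0.4778 0.0252 0.1913] rot [-1.7991e+02  2.0000e-02  9.0120e+01] gap 0.572 gf 62.2 ft [-1.5 -0.2 -1.4] j7 19
   tool delta units [-0.07 -0.03  3.49]
   rz 0.002
```

View pics/g7.png

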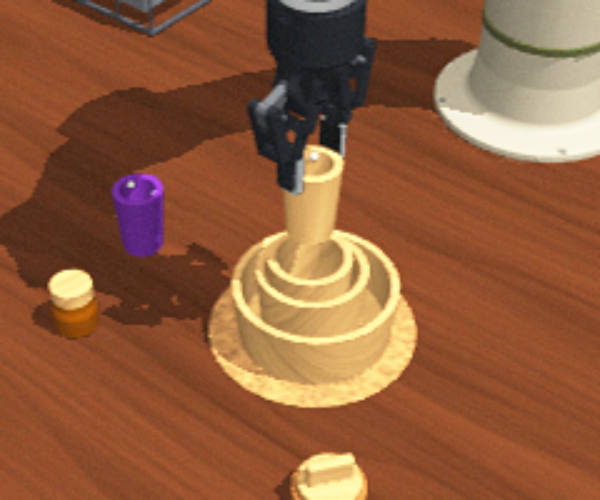

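E is upright, with its rim at (318,162), over d's mouth at (312,255). I'll lower it.

```bash
python3 -m inch '[-0.07,-0.03,0.5,0,0,0,0.3, 0,0,0.9,0,0,0,0.3, 0,0,0.8,0,0,0,0.3, 0,0,0.6,0,0,0,0.3, 0,0,0.3,0,0,0,0.3, 0,0,0.2,0,0,0,0.3, 0,0,0,0,0,0,0.3]' 
python3 -c "
from h import *; to(.477,.0235,.104,90)"
```

```text
time: 30.55
position: [0.4776, 0.0217, 0.1094]
tcp_rot: [-180.0, 0.0, 89.9]
ft_force: [0.4, -0.1, -0.4]
finger_gap: 0.571
grasp_force: 62.2
t 30.6 pos [0.4776 0.0217 0.1094] rot [-1.7998e+02  1.0000e-02  8.9940e+01] gap 0.571 gf 62.2 ft [ 0.4 -0.1 -0.4] j7 28
   tool delta units [ 0.07 -0.03  0.22]
   rz -0.001
```

```bash
python3 -m inch '[0.05,0,0.17,0,0,0,0.3, 0,0,0.02,0,0,0,0.3, 0,0,0,0,0,0,0.3]'
python3 -m inch '[0,0,0,0,0,0,0.7, 0,0,0,0,0,0,0.8, 0,0,0,0,0,0,0.85,0,0,0,0,0,0,0.85]' >/dev/null
python3 -m inch '[0,0,-0.5,0,0,0,0.85, 0,0,-1,0,0,0,0.85, 0,0,-1,0,0,0,0.85, 0,0,-1,0,0,0,0.85, 0,0,-1,0,0,-0.15,0.6, 0,0,-0.3,0,0,-0.15,0.4, 0,0,0,0,0,-0.15,0.4, 0,0,0,0,0,-0.15,0.4]' 
python3 -m inch '[0,0,0,0,0,-0.15,0.4, 0,0,0,0,0,-0.148,0.4]' 
python3 -c "
from h import *; to(.6151,.154,.15,141.4)
"
```

```text
time: 30.85
position: [0.4778, 0.0237, 0.105]
tcp_rot: [180.0, -0.0, 90.0]
ft_force: [0.4, 0.1, -0.7]
finger_gap: 0.57
grasp_force: 62.2
time: 32.05
position: [0.4777, 0.0238, 0.2253]
tcp_rot: [179.9, 0.0, 124.8]
ft_force: [-0.2, -1.0, 0.3]
finger_gap: 0.4
grasp_force: 0.0
time: 32.25
position: [0.4776, 0.0236, 0.2249]
tcp_rot: [180.0, 0.0, 141.8]
ft_force: [0.4, 0.1, 1.0]
finger_gap: 0.399
grasp_force: 0.0
t 32.2 pos [0.4776 0.0236 0.2249] rot [179.99   0.   141.81] gap 0.399 gf 0.0 ft [0.4 0.1 1. ] j7 57
   tool delta units [-1.1  7.5  3. ]
   rz 0.007
```

```bash
cat > lid.py <<'E'
from h import *
for n in("top","scene"):
    c,W,f=cloud(n); near=np.hypot(W[...,0]-.616,W[...,1]-.155)<.045
    z=W[...,2]; m=(near&(z>.022)&(z<.08))
    ct=max(cv2.findContours((near&(z>.024)&(z<.033)|near&(z>.033)).astype(np.uint8),0,1)[0],key=len)[:,0]
    d=ray(c,f,ct,.028)[:,:2].astype(np.float32)
    h=ray(c,f,np.argwhere(near&(z>.045))[:,::-1],.052)[:,:2].astype(np.float32)
    print(n,"disc",cv2.minEnclosingCircle(d),"bar",cv2.minAreaRect(h),len(h),"top z",np.nanpercentile(z[near],98))
    if n=="scene": cv2.imwrite("pics/lid.png",cv2.resize(c["image"][170:300,280:410],None,fx=4,fy=4,interpolation=2))
E
python3 lid.py; python3 -c "
from h import *; comps(lo=.06)"
```

```text
top disc ((0.616948127746582, 0.157427117228508), 0.027265800163149834) bar ((0.6168898940086365, 0.1563577502965927), (0.011623737402260303, 0.03873343765735626), 54.42835235595703) 48 top z 0.05233229391303754
scene disc ((0.6169965267181396, 0.15842106938362122), 0.0314628928899765) bar ((0.6212193369865417, 0.15909910202026367), (0.016261763870716095, 0.04034002870321274), 54.59284591674805) 116 top z 0.05233828697771127
px [446  75  47  45] top 0.113 xy 0.8195 -0.4328 dia 0.130 bgr [165 178 185]
px [205  87  33  27] top 0.118 xy 0.8146 0.2929 dia 0.089 bgr [124 137 151]
px [168  91  32  16] top 0.118 xy 0.8182 0.4077 dia 0.077 bgr [128 142 171]
px [373 126   8   8] top 0.079 xy 0.7316 -0.1648 dia 0.021 bgr [116 196 228]
px [376 205  18  17] top 0.077 xy 0.4812 -0.1863 dia 0.051 bgr [181  79 149]
```

View pics/lid.png

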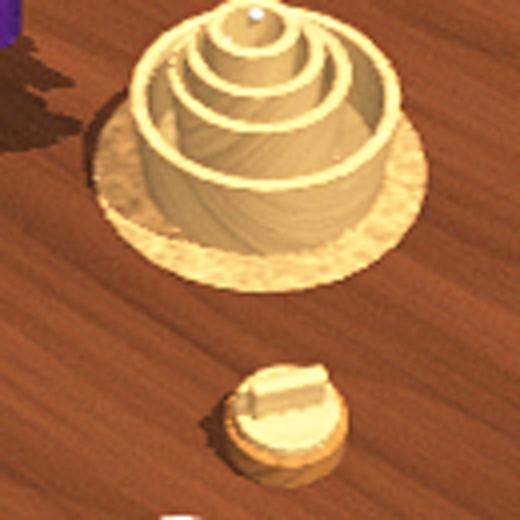

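The nest is seated and e stands inside d; the lid bar's centre is about (.6168,.1565), and the tool yaw for it is 144.4°.

```bash
python3 -m inch '[-0.2,1,0,0,0,-0.045,0.4, -0.2,1,0,0,0,0,0.4, -0.2,1,0,0,0,0,0.4, -0.2,1,0,0,0,0,0.4, 0,1,0.5,0,0,0,0.4, 0,1,1,0,0,0,0.4, 0,1,1,0,0,0,0.4, 0,0,1,0,0,0,0.4]' 60 >/dev/null
python3 -c "
from h import *; to(.6168,.1565,.034,144.4)"
```

```text
t 33.2 pos [0.599  0.1564 0.1359] rot [1.7990e+02 4.0000e-02 1.4399e+02] gap 0.400 gf 0.0 ft [-0.4  1.  -1.2] j7 53
   tool delta units [-0.57  0.41  4.08]
   rz -0.007
```

```bash
python3 -m inch '[-0.57,0.41,0.6,0,0,-0.007,0.4, 0,0,1,0,0,0,0.4, 0,0,1,0,0,0,0.4, 0,0,0.5,0,0,0,0.4, 0,0,0,0,0,0,0.4]' 60 >/dev/null
python3 -c "
from h import *; to(.6168,.1565,.034,144.4)"
```

```text
t 33.7 pos [0.6139 0.1523 0.0581] rot [-1.7984e+02 -9.0000e-02  1.4430e+02] gap 0.402 gf 0.0 ft [-1.5  0.6 -0. ] j7 56
   tool delta units [0.   0.21 0.96]
   rz -0.002
```

```bash
python3 -m inch '[0,0.2,0.5,0,0,0,0.4, 0,0,0.3,0,0,0,0.4, 0,0,0.1,0,0,0,0.4, 0,0,0,0,0,0,0.4]' 40 >/dev/null
python3 -c "
from h import *; to(.6168,.1565,.034,144.4)"
python3 -m inch '[0,0,0,0,0,0,0.25, 0,0,0,0,0,0,0.2, 0,0,0,0,0,0,0, 0,0,0,0,0,0,0, 0,0,0,0,0,0,0]' 40
python3 lid.py
```

```text
t 34.1 pos [0.6178 0.1566 0.0372] rot [-179.99   -0.    144.42] gap 0.401 gf 0.0 ft [ 0.3 -0.5  0.1] j7 56
   tool delta units [ 0.03 -0.03  0.13]
   rz 0.000
time: 34.6
position: [0.6182, 0.1566, 0.0379]
tcp_rot: [180.0, 0.0, 144.4]
ft_force: [-0.2, 0.3, 6.2]
finger_gap: 0.118
grasp_force: 40.7
top disc ((0.710723340511322, 0.24639193713665009), 0.07889562845230103) bar ((0.688122034072876, 0.20378313958644867), (0.2252659797668457, 0.12478689849376678), 53.597251892089844) 1134 top z 0.5366772136001172
scene disc ((0.04023316502571106, -0.1966504007577896), 0.706311047077179) bar ((0.07711023092269897, -0.20838969945907593), (1.3408904075622559, 0.18223018944263458), 29.16551399230957) 9112 top z 0.5367824060477898
```

```bash
python3 -m inch '[0,0,-0.3,0,0,0,0, 0,0,-0.7,0,0,0,0, 0,0,-1,0,0,0,0, 0,0,-1,0,0,0,0, 0,0,-1,0,0,0,0, 0,0,-1,0,0,0,0, 0,0,-1,0,0,0,0, 0,0,-0.4,0,0,0,0]' 60
cat > e.py <<'E'
from h import *
for n in("top","scene"):
    c,W,f=cloud(n); z=W[...,2]
    near=np.hypot(W[...,0]-.477,W[...,1]-.026)<.04
    m=(near&(z>.112)&(z<.126)).astype(np.uint8)
    ct=max(cv2.findContours(m,0,1)[0],key=len)[:,0]
    print(n,m.sum(),"rim z",np.percentile(z[m>0],90) if m.any() else 0,cv2.minEnclosingCircle(ray(c,f,ct,.119)[:,:2].astype(np.float32)))
c=capture('scene'); cv2.imwrite('pics/h.png',cv2.resize(c['image'][80:280,220:460],None,fx=3.3,fy=3))
E
python3 e.py; python3 -c "
from h import *; to(.477,.026,.19)"
```

```text
time: 35.5
position: [0.6186, 0.1566, 0.1998]
tcp_rot: [179.9, 0.1, 144.4]
ft_force: [-0.0, -0.6, -1.4]
finger_gap: 0.11
grasp_force: 60.6
top 146 rim z 0.1207264435096879 ((0.4773266911506653, 0.024169525131583214), 0.02547454833984375)
scene 109 rim z 0.12126609175940466 ((0.4827072024345398, 0.02396795153617859), 0.028777755796909332)
t 35.6 pos [0.6177 0.1567 0.1973] rot [1.7997e+02 1.0000e-02 1.4444e+02] gap 0.110 gf 60.6 ft [ 0.5 -0.5 -1.1] j7 52
   tool delta units [ 1.54 -7.53  0.29]
```

View pics/h.png

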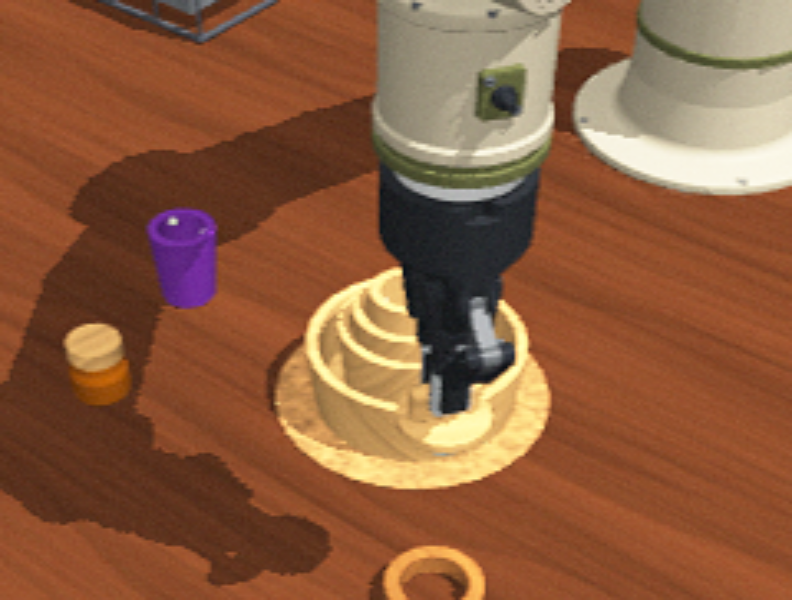

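The lid hangs level at (445,425) and the stand is empty. E's rim centre is (.4773,.0242), so I'll carry the lid over it.

```bash
python3 -m inch '[0.2,-0.5,0,0,0,0,0, 0.3,-1,0,0,0,0,0, 0.3,-1,0,0,0,0,0, 0.3,-1,0,0,0,0,0, 0.3,-1,0,0,0,0,0, 0.14,-1,0,0,0,0,0, 0,-1,0,0,0,0,0, 0,-0.7,0,0,0,0,0]' >/dev/null
python3 -m inch '[0,-0.3,0,0,0,0,0, 0,0,0,0,0,0,0, 0,0,0,0,0,0,0]' 
python3 -c "
from h import *; to(.478,.0245,.165,144.4)"
```

```text
time: 36.75
position: [0.4781, 0.0271, 0.1972]
tcp_rot: [180.0, 0.0, 144.5]
ft_force: [-0.3, 0.5, 0.2]
finger_gap: 0.111
grasp_force: 60.6
t 36.8 pos [0.4781 0.0271 0.1972] rot [1.7998e+02 1.0000e-02 1.4446e+02] gap 0.111 gf 60.6 ft [-0.3  0.5  0.2] j7 61
   tool delta units [-0.06 -0.09  1.29]
   rz 0.001
```

```bash
python3 -m inch '[-0.06,-0.08,0.5,0,0,0,0, 0,0,0.6,0,0,0,0, 0,0,0.15,0,0,0,0, 0,0,0,0,0,0,0]' 
python3 -c "
from h import *; to(.478,.0245,.137,144.4)"
```

```text
time: 37.15
position: [0.4777, 0.0245, 0.1655]
tcp_rot: [-179.9, -0.0, 144.5]
ft_force: [-0.3, 0.1, 1.0]
finger_gap: 0.104
grasp_force: 60.6
t 37.1 pos [0.4777 0.0245 0.1655] rot [-1.7995e+02 -4.0000e-02  1.4448e+02] gap 0.104 gf 60.6 ft [-0.3  0.1  1. ] j7 63
   tool delta units [-0.01  0.01  1.14]
   rz 0.001
```

Well aligned. Now the plug goes in, watching the force.

```bash
python3 -m inch '[0,0,0.2,0,0,0,0, 0,0,0.2,0,0,0,0, 0,0,0.2,0,0,0,0, 0,0,0,0,0,0,0]' 
python3 -m inch '[0,0,0.15,0,0,0,0, 0,0,0.1,0,0,0,0, 0,0,0.1,0,0,0,0, 0,0,0,0,0,0,0]' 
```

```text
time: 37.55
position: [0.4773, 0.024, 0.1505]
tcp_rot: [-180.0, -0.0, 144.4]
ft_force: [-0.1, -0.1, -0.1]
finger_gap: 0.108
grasp_force: 60.6
time: 37.95
position: [0.4779, 0.0241, 0.1423]
tcp_rot: [180.0, 0.0, 144.4]
ft_force: [0.8, 0.3, 1.5]
finger_gap: 0.108
grasp_force: 60.9
```

```bash
python3 -m inch '[0,0,0.08,0,0,0,0, 0,0,0.08,0,0,0,0, 0,0,0.05,0,0,0,0, 0,0,0,0,0,0,0]' 
python3 -m inch '[0,0,0.06,0,0,0,0, 0,0,0,0,0,0,0]' 
```

```text
time: 38.35
position: [0.4779, 0.024, 0.1373]
tcp_rot: [180.0, 0.0, 144.4]
ft_force: [1.0, 0.7, 6.2]
finger_gap: 0.107
grasp_force: 61.5
time: 38.55
position: [0.4782, 0.024, 0.1372]
tcp_rot: [179.9, 0.1, 144.4]
ft_force: [-4.5, 1.4, 28.9]
finger_gap: 0.106
grasp_force: 64.7
```

```bash
python3 -m inch '[0,0,-0.05,0,0,0,0.2, 0,0,0,0,0,0,0.35, 0,0,0,0,0,0,0.4, 0,0,0,0,0,0,0.4]' 
python3 -m inch '[0,0,-0.4,0,0,0,0.4, 0,0,-1,0,0,0,0.4, 0,0,-1,0,0,0,0.4, 0,0,-1,0,0,0,0.4, 0,1,-1,0,0,0,0.4, 0,1,-1,0,0,0,0.4, 0,1,0,0,0,0,0.4, 0,1,0,0,0,0,0.4]' >/dev/null
python3 -m inch '[0,1,0,0,0,0,0.4, 0,1,0,0,0,0,0.4, 0,1,0,0,0,0,0.4, 0,1,0,0,0,0,0.4, 0,1,0,0,0,0,0.4, 0,1,0,0,0,0,0.4, 0,0,0,0,0,0,0.4]'
python3 - <<'E'
from h import *
c,W,f=cloud("top"); z=W[...,2]; near=np.hypot(W[...,0]-.477,W[...,1]-.025)<.035
print("bar top",np.nanpercentile(z[near],98),"expected .151")
m=near&(z>.122)&(z<.134); print("disc top",np.median(z[m]),m.sum(),"exp .127")
P=W[m]; A=np.c_[P[:,:2],np.ones(len(P))]; print("slope",np.linalg.lstsq(A,P[:,2],rcond=None)[0])
c=capture('scene'); cv2.imwrite('pics/k.png',cv2.resize(c['image'][80:280,220:460],None,fx=3.3,fy=3))
comps()
E
```

```text
time: 38.95
position: [0.4774, 0.024, 0.1365]
tcp_rot: [-180.0, -0.0, 144.4]
ft_force: [0.1, -0.7, 0.4]
finger_gap: 0.401
grasp_force: 0.0
time: 40.45
position: [0.6238, 0.2308, 0.2717]
tcp_rot: [180.0, -0.0, 144.6]
ft_force: [-0.2, -0.4, 0.1]
finger_gap: 0.4
grasp_force: 0.0
bar top 0.1533842507513924 expected .151
disc top 0.12713655915869163 225 exp .127
slope [ 0.00731235 -0.00256796  0.12372316]
px [312  55   8  39] top 0.022 xy 0.9256 0.0180 dia 0.128 bgr [ 75 150 225]
px [443  75  50  48] top 0.113 xy 0.8197 -0.4330 dia 0.130 bgr [152 164 171]
px [213  87  29  32] top 0.118 xy 0.8102 0.2854 dia 0.085 bgr [120 133 146]
px [255 124  20  20] top 0.039 xy 0.7277 0.1764 dia 0.060 bgr [232 208 169]
px [368 125  14  16] top 0.075 xy 0.7314 -0.1653 dia 0.022 bgr [ 84 146 121]
px [261 160  20  20] top 0.023 xy 0.6159 0.1562 dia 0.064 bgr [ 82 165 238]
px [364 165  16  16] top 0.057 xy 0.6058 -0.1549 dia 0.041 bgr [ 88 154 203]
px [285 191  53  52] top 0.103 xy 0.4769 0.0260 dia 0.077 bgr [129 205 236]
px [375 205  19  17] top 0.077 xy 0.4812 -0.1863 dia 0.051 bgr [141  65 122]
```

View pics/k.png

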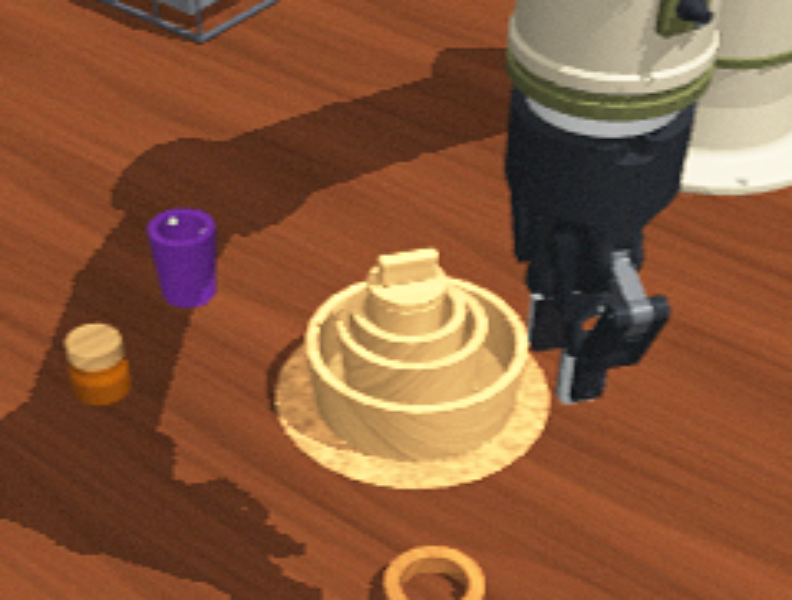

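The lid is level and home: its disc top is at 0.127 as expected, at about (408,285) in the crop. The bystanders haven't moved and the gripper is clear.

```bash
python3 -c "
from bench import finish_job; print(finish_job())"
```

```text
the job is handed in; nothing more can be done
None
```

The four tubs that were there (a, c, d and e) are nested on the cork mat, the lid is pressed level and home in the smallest, and the job is handed in; the hand-in returned no verdict.

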